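# Push the stray tissue block back into its row on the cold plate

### The job

The blue tissue blocks stand in a row along the far rim of the cold plate, but one has been left out nearer the front. With the fingertips, push that stray blue block over the plate into the gap in the row until it rests square against the far rim like the others. Slide it gently, without lifting or pinching it, and leave the row, the yellow block, the mould and the containers where they are.

Things in the scene. Friction and masses are not known exactly. Their poses are not given: they have to be found in the camera images.
- cold_plate: Fixed cold plate: white housing 360 (x) by 440 mm (y); level grey deck 270 by 380 mm centred in it, 75 mm above the bench, inside a white rim that stands 12 mm above the deck on all sides. Origin: centre of the underside, on the bench. x points away from the robot to the far rim, y left, z up. The rim's inner faces: far x = +135 mm, near x = -135 mm, sides y = +190 and -190 mm.
- stray_blue: The loose blue block to push, lying on the deck, turned up to 0.4 rad from the plate: 40 (x) by 28.5 (y) by 14 mm high, 15-30 g. Lower 8 mm cream wax, 1.5 mm smaller all round; upper 6 mm blue cassette with wax in its top. The -x end (to the robot) slopes back under a white label: vertical only 8 to 11.5 mm above the deck. Origin: centre of the underside; x lengthwise, z up. Slides easily.
- row_1: Leftmost (+y) blue block of the row, the same as the stray; loose, its far end against the far rim, label end towards the robot, square to the plate. Origin: centre of the underside.
- row_2: Second blue block of the row, about 32 mm right (-y) of row_1 from centre to centre: the left neighbour of the gap. Same size and origin as the stray.
- row_3: Third blue block of the row, the right neighbour of the gap: the gap between row_2 and row_3 is 40 to 45 mm wide. Same size and origin as the stray.
- row_4: Rightmost (-y) blue block of the row, about 32 mm right of row_3. Same size and origin as the stray.
- stray_yellow: A block of the same size and build with a yellow cassette, from another case, also lying nearer the front of the deck, on the other side from the stray blue one; it stays where it is. Origin: centre of the underside.
- mould: Small empty steel embedding mould, 42 by 36 mm, 10 mm high, loose on the deck close to the left side rim, about half-way back; stays where it is. Origin: centre of the underside.
- pot: White specimen pot with orange cap, 60 mm across, 65 mm high, loose on the bench to the right of the cold plate. Origin: centre of the underside.
- reagent: Amber reagent bottle with white cap, 66 mm across, 130 mm high, loose on the bench to the right of the cold plate. Origin: centre of the underside.
There are look-alikes about, which are no part of the job. Leave any green, red or turquoise look-alike of the stray_blue alone.

How it is judged:
By the outcome, as a careful person would: the job done as asked, in the order asked, and still so for the second after the job is handed in, with the robot touching nothing.
It also fails if it takes over 48 s, if anything falls off the work surface, if the arm or the gripper's body presses on something with over 40 N, if the wrist force passes 120 N, or if a joint passes its speed limit or range.

### The arm

A 6-joint arm with a two-finger parallel gripper is mounted at the origin on the work surface. World frame = base frame: x ahead of the robot, y to its left, z up, the work surface at z = 0. Lengths are in m, angles in degrees, forces in N, time in s.
With the tool pointing down it reaches from about 0.325 to 0.85 m from the base axis. Payload 15.5 kg.
Tool frame: the origin (TCP) lies midway between the tips of the shut fingers; the grasp point (between the pads) lies 19 mm behind it; z points along the fingers, y is the line along which they close (so a half turn about z gives the same grasp; the last joint's range is limited). The gripper opens to 91 mm and grips with 3 to 60 N. Pads are 32 mm wide; open, the fingers measure 118 mm over their backs; the gripper's body (76 mm by 178 mm) begins 60 mm behind the grasp point.
Start: joints at [-74.914, 28.281, 77.091, -0, 74.628, -5.472], TCP at [0.219, -0.585, 0.214] pointing down, gripper open.
Joint ranges: [-166.48, 166.48], [-47.26, 123.95], [12.59, 153.08], [-70.14, 250.14], [6.76, 159.57], [-176.63, 176.63]. Speed limits (degrees/s): [108.29, 108.29, 147.25, 172.46, 172.46, 172.46].

### API

Orientations are given as a 3x3 rotation matrix whose columns are the frame's x, y, z axes.
In Python, from bench import ctrl gives the robot as it stands. The module is installed in compiled form; this text tells all that it offers. Calls block until the motion is done:
- ctrl.goto(position, orientation): joint-space move of the TCP to a pose.
- ctrl.move_l(position, vel=0.15, ori=None, contact_N=None): straight line of the TCP; ori=None keeps the orientation; vel is the mean speed in m/s. With contact_N (N) it stops when the force on the tool has changed by that much, and returns True; else False.
- ctrl.movej(angles): joint-space move.
- ctrl.command_gripper(opening): opening from 0.0 (shut) to 1.0 (fully open); the grip force is fixed at half the most; returns when the fingers have stopped.
- ctrl.sleep(seconds).
- ctrl.ik(position, orientation): joint angles nearest the present ones, or None.
- ctrl.read_camera(name): name is "side" or "top" or "wrist"; returns the picture (420x560x3 uint8, blue, green, red); there is no depth.
- ctrl.camera_params(name): a dict with "fx", "fy", "cx", "cy" (pixels), "D" ([k1, k2, p1, p2, k3] as OpenCV has them; the pictures are not rectified), "pose" (4x4, takes a point from camera to world coordinates); the wrist camera has in their place "T_tool_cam" (4x4, takes a point from camera to tool coordinates, whose origin is the TCP and whose axes are the flange's). Camera axes: x right, y up, looking along -z (the intrinsics and any distortion apply to the point x, -y, -z); pixel columns grow to the right and rows downward; lengths in m; the calibration is good to about 2 mm. A picture is of the moment at which its call begins: read the wrist's pose just before it. camera_params takes no time and is no camera call.
A pose or a line that the arm cannot do raises ctrl.MotionError and nothing moves.
- ctrl.sign_off(): hands the job in; it is judged then, once.
Readings, each from a call of its own:
- ctrl.current_t(): time.
- ctrl.current_q(): joint angles.
- ctrl.current_dq(): joint speeds.
- ctrl.current_effort(): joint torques, N m.
- ctrl.current_tool_pos(): TCP position.
- ctrl.current_eef_rot(): TCP orientation.
- ctrl.current_contact_force(): force on the tool from outside, world axes, zero at the start.
- ctrl.current_wrist_torque(): the same for the moment, N m.
- ctrl.current_grip_width(): opening from 0.0 (shut) to 1.0 (fully open).
- ctrl.current_grasp_force(): force on a finger pad.
Only numpy, scipy, OpenCV 4.12 (cv2) and the standard library are available. Lean on these libraries where they do the work, as an engineer would, in place of code of your own. Each camera call takes 0.05 s, during which the arm holds its last target. There are 200 camera calls.

## Working session

There is one attempt and no reset: what is moved stays moved. The work goes in short steps, each a Python script; the robot and the scene stay as the last script left them, time stands still between calls to the robot, and variables do not carry over. Pictures are saved under pics/ and viewed, at most 10 in all, crops included, and the job is handed in when it is done.

```bash
mkdir -p pics; cat > h.py <<'E'
import numpy as np, cv2
from bench import ctrl
def snap(n,f=None):
    R=np.array(ctrl.current_eef_rot());p=np.array(ctrl.current_tool_pos())
    im=np.array(ctrl.read_camera(n));c=ctrl.camera_params(n)
    if 'pose' in c: T=np.array(c['pose'])
    else:
        A=np.eye(4);A[:3,:3]=R;A[:3,3]=p;T=A@np.array(c['T_tool_cam'])
    if f: cv2.imwrite('pics/'+f,im)
    return im,c,T
def ray(px,c,T,z):
    K=np.array([[c['fx'],0,c['cx']],[0,c['fy'],c['cy']],[0,0,1.]])
    u=cv2.undistortPoints(np.array(px,float).reshape(-1,1,2),K,np.array(c['D'],float)).reshape(-1,2)
    d=np.c_[u[:,0],-u[:,1],-np.ones(len(u))]@T[:3,:3].T
    o=T[:3,3]
    return o+d*((z-o[2])/d[:,2])[:,None]
def blobs(im,lo,hi,amin=60):
    m=cv2.inRange(cv2.cvtColor(im,cv2.COLOR_BGR2HSV),lo,hi)
    cs,_=cv2.findContours(m,cv2.RETR_EXTERNAL,cv2.CHAIN_APPROX_NONE)
    return [x for x in cs if cv2.contourArea(x)>amin]
E
python3 - <<'E'
from h import *
for n in('top','side'):
    im,c,T=snap(n,n+'0.png'); print(n,T.round(3).tolist(),c['fx'])
    for b in blobs(im,(95,90,50),(130,255,255)):
        r=cv2.minAreaRect(b); print(np.round(r[0]),np.round(r[1]),round(r[2]),ray([r[0]],c,T,.089).round(3))
print(ctrl.camera_params('wrist')['T_tool_cam'],ctrl.current_t(),ctrl.current_eef_rot())
E
```

```text
top [[0.014, 0.987, -0.163, 0.37], [-1.0, 0.013, -0.006, -0.138], [-0.004, 0.163, 0.987, 0.948], [0.0, 0.0, 0.0, 1.0]] 455.45555308824163
[  3. 394.] [ 6. 28.] 0 [[0.14  0.408 0.089]]
[263. 228.] [21. 15.] 84 [[ 0.476 -0.097  0.089]]
[262. 137.] [15. 21.] 9 [[ 0.657 -0.091  0.089]]
[246. 135.] [15. 21.] 9 [[ 0.661 -0.059  0.089]]
[204. 129.] [31. 20.] 7 [[0.672 0.026 0.089]]
[542.  92.] [33. 46.] 0 [[ 0.773 -0.681  0.089]]
[152.  65.] [33. 96.] 65 [[0.812 0.142 0.089]]
[141.  43.] [40. 93.] 86 [[0.865 0.172 0.089]]
side [[0.983, 0.112, -0.142, 0.348], [-0.181, 0.632, -0.754, -0.896], [0.005, 0.767, 0.642, 0.725], [0.0, 0.0, 0.0, 1.0]] 516.6759708155436
[530. 391.] [56. 57.] 90 [[ 0.769 -0.594  0.089]]
[267. 199.] [12. 22.] 78 [[ 0.476 -0.101  0.089]]
[353. 184.] [20. 22.] 87 [[ 0.66  -0.08   0.089]]
[346. 156.] [17. 20.] 90 [[0.673 0.021 0.089]]
[408. 132.] [78. 46.] 60 [[0.85  0.098 0.089]]
[163.  92.] [22. 15.] 77 [[0.273 0.416 0.089]]
[[-1.11817860e-04  9.72753479e-01  2.31841880e-01  6.40071152e-02]
 [ 9.99999963e-01  5.13387391e-05  2.66897074e-04  1.09016286e-03]
 [ 2.47722587e-04  2.31841901e-01 -9.72753448e-01 -1.70402765e-01]
 [ 0.00000000e+00  0.00000000e+00  0.00000000e+00  1.00000000e+00]] 0.1 [[ 9.36323433e-01  3.51138662e-01 -2.60403577e-04]
 [ 3.51138738e-01 -9.36322861e-01  1.04253967e-03]
 [ 1.22254163e-04 -1.06759211e-03 -9.99999423e-01]]
```

View pics/top0.png

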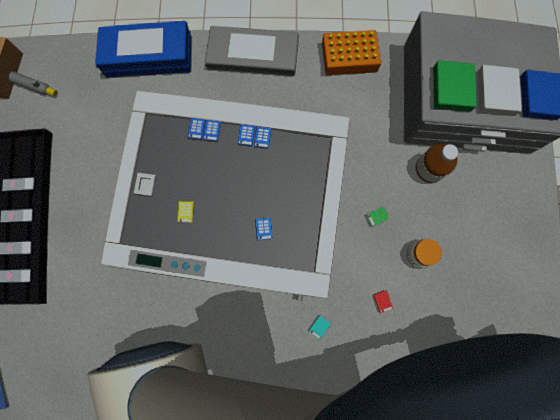

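View pics/side0.png

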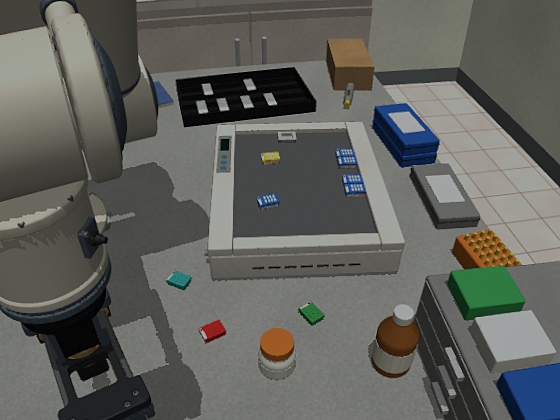

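The top view shows the row at (196,128), (212,130), (246,134) and (262,137), with the gap at about (229,132). The stray blue block is at (263,228), the yellow one at (185,211), and the plate is yawed about -8°. The side view agrees. Next I'll shut the gripper and look from above.

```bash
python3 - <<'E'
from h import *
a=np.radians(-7.7);R=np.array([[np.cos(a),np.sin(a),0],[np.sin(a),-np.cos(a),0],[0,0,-1]])
ctrl.command_gripper(0.0)
ctrl.goto([.57,-.06,.30],R)
im,c,T=snap('wrist','w1.png')
for b in blobs(im,(95,90,50),(130,255,255)):
    r=cv2.minAreaRect(b);q=ray(cv2.boxPoints(r),c,T,.089)
    print(np.round(r[0]),np.round(r[1]),round(r[2],1),q[:,:2].round(4).tolist())
print(ctrl.current_t(),c['fx'])
E
```

```text
[298. 104.] [36. 25.] 90.0 [[0.6793, -0.0814], [0.6755, -0.1092], [0.6365, -0.1047], [0.6403, -0.0762]]
[269. 104.] [36. 26.] 88.3 [[0.6837, -0.049], [0.6806, -0.0779], [0.6415, -0.0738], [0.6446, -0.0443]]
[194. 105.] [37. 54.] 88.8 [[0.6965, 0.0507], [0.6892, -0.0104], [0.6497, -0.0043], [0.6571, 0.0582]]
[40.  8.] [17. 80.] 90.0 [[0.811, 0.2126], [0.7973, 0.1252], [0.781, 0.1296], [0.7947, 0.2179]]
3.7917 321.51751308064905
```

View pics/w1.png

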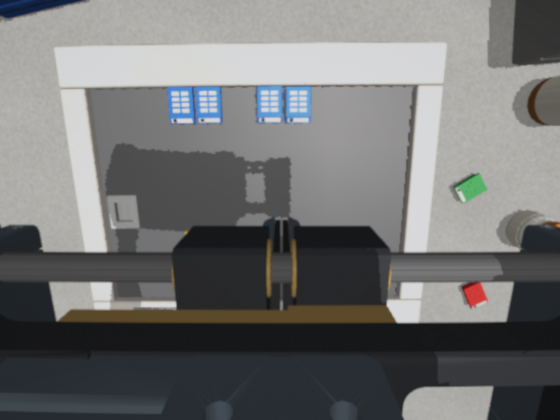

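The row and gap are clear: the far rim edge is at row 86, with row_2's right edge at (221,104) and row_3's left edge at (257,104). The gripper is square to the plate and hides the stray, so I'll look again from behind and to the right of it.

```bash
cat >> h.py <<'E'
a=np.radians(-7.5);R=np.array([[np.cos(a),np.sin(a),0],[np.sin(a),-np.cos(a),0],[0,0,-1]])
G=np.array([.6667,-.0271]); P=np.array([[np.cos(a),np.sin(a)],[-np.sin(a),np.cos(a)]])
def toP(w): return (np.atleast_2d(w)[:,:2]-G)@P.T   # plate axes, origin = target centre of block
def toW(u,v,z): return [*(G+P.T@np.array([u,v])),z]
def show(f=None,amin=150):
    im,c,T=snap('wrist',f)
    for b in blobs(im,(95,90,50),(130,255,255),amin):
        r=cv2.minAreaRect(b);q=toP(ray(cv2.boxPoints(r),c,T,.089))
        e=q[1]-q[0];g=q[2]-q[1]; l=e if np.hypot(*e)>np.hypot(*g) else g
        print('px',np.round(r[0]),'ctr',(q.mean(0)*1e3).round(1),'size',(np.hypot(*e)*1e3).round(1),(np.hypot(*g)*1e3).round(1),'ang',np.degrees(np.arctan2(l[1],l[0])).round(1),'u',(q[:,0].min()*1e3).round(1),(q[:,0].max()*1e3).round(1),'v',(q[:,1].min()*1e3).round(1),(q[:,1].max()*1e3).round(1))
    print(ctrl.current_t(),toP(ctrl.current_tool_pos()).round(4))
E
python3 - <<'E'
from h import *
s=toP([.476,-.097])[0];print(s)
ctrl.goto(toW(s[0]-.075,s[1]-.045,.20),R)
show('w2.png')
E
```

```text
[-0.17994475 -0.09419334]
px [229. 118.] ctr [-180.   -96.7] size 28.6 39.8 ang -165.8 u -203.1 -157.1 v -115.6 -78.1
4.7 [[-0.2531 -0.1394]]
```

View pics/w2.png

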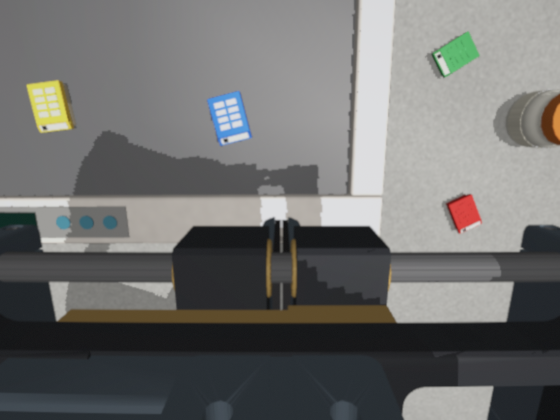

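The stray is at pixel (229,118), which is plate (-180,-97) mm relative to the slot, turned +14°. The yellow block is at (50,105), and its right edge is about 29 mm left of the gap line, so a sideways push is clear. I'll push sideways first, which should also square the block.

```bash
python3 - <<'E'
from h import *
ctrl.goto(toW(-.182,-.143,.13),R)
ctrl.move_l(toW(-.182,-.143,.0785),vel=.1)
print(ctrl.current_contact_force())
ctrl.move_l(toW(-.182,-.040,.0785),vel=.04)
print(ctrl.current_contact_force(),toP(ctrl.current_tool_pos()))
ctrl.move_l(toW(-.182,-.055,.0785),vel=.08)
ctrl.move_l(toW(-.182,-.055,.14),vel=.15)
ctrl.goto(toW(-.25,-.03,.16),R)
show('w3.png')
E
```

```text
[-0.43101018 -0.2033539   0.09248387]
[ 0.71353709 -0.24149295 -0.14998097] [[-0.18202149 -0.04008925]]
px [165. 239.] ctr [-271.9   61.1] size 11.1 11.8 ang 175.4 u -277.7 -266.0 v 55.0 67.2
px [261. 113.] ctr [-176.1  -16.8] size 27.7 39.1 ang -180.0 u -195.6 -156.6 v -30.9 -2.2
9.925 [[-0.2501 -0.0299]]
```

View pics/w3.png

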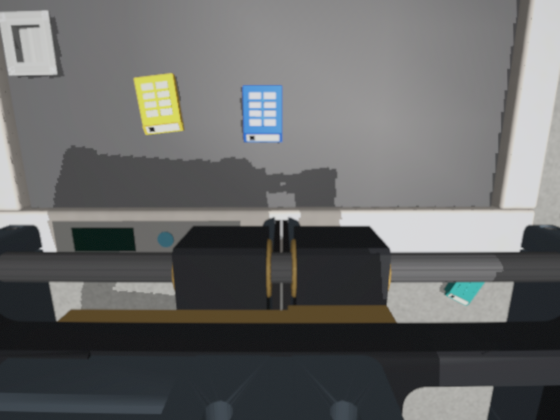

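The block is now square at pixel (261,113), v = -17 mm, and the yellow block hasn't moved. Next I'll finish the sideways push, then push forward with the fingers slightly open to get a wider contact.

```bash
python3 - <<'E'
from h import *
ctrl.goto(toW(-.176,-.055,.12),R)
ctrl.move_l(toW(-.176,-.055,.0785),vel=.1)
ctrl.move_l(toW(-.176,-.0235,.0785),vel=.03)
ctrl.move_l(toW(-.176,-.040,.0785),vel=.08)
ctrl.move_l(toW(-.176,-.040,.12),vel=.15)
ctrl.command_gripper(.1)
ctrl.goto(toW(-.226,0,.13),R)
show()
ctrl.move_l(toW(-.226,0,.0785),vel=.1)
ctrl.move_l(toW(-.095,0,.0785),vel=.05)
print(ctrl.current_contact_force(),ctrl.current_grip_width())
show('w4.png')
E
```

```text
px [280. 150.] ctr [-176.4   -0.3] size 27.4 39.3 ang -179.1 u -196.1 -156.8 v -14.7 13.9
13.7 [[-2.257e-01  1.000e-04]]
[0.2575514  0.10279025 0.5726339 ] 0.1002941945694519
px [280. 183.] ctr [-57.8  -0.6] size 27.9 39.8 ang -178.9 u -77.7 -37.9 v -15.3 14.2
px [420.  62.] ctr [ -0.9 -66.1] size 41.7 29.4 ang -0.7 u -22.9 20.9 v -81.9 -50.7
px [136.  62.] ctr [-0.8 66.4] size 29.8 41.8 ang -179.1 u -23.0 21.1 v 50.7 82.3
px [352.  61.] ctr [ -0.4 -34.2] size 40.7 28.7 ang -0.2 u -21.2 20.2 v -49.7 -19.3
px [202.  61.] ctr [-0.6 35.4] size 28.6 40.5 ang -179.4 u -21.4 20.1 v 20.4 50.8
17.1833 [[-0.0951  0.    ]]
```

View pics/w4.png

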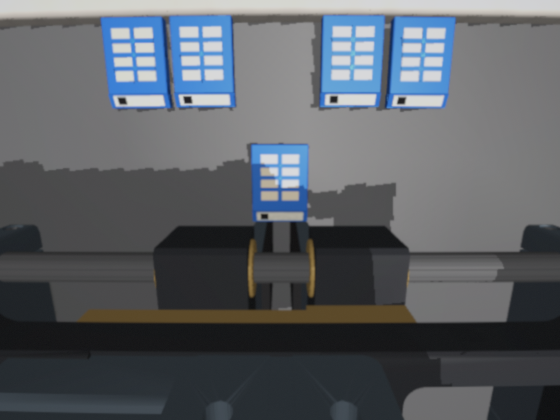

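The block is at pixel (280,183), square, and centred on the gap between row_2 (202,61) and row_3 (352,61). I'll make the final push slowly until it touches the rim.

```bash
python3 - <<'E'
from h import *
ctrl.move_l(toW(-.046,.0005,.0785),vel=.04)
print(ctrl.move_l(toW(-.033,.0005,.0785),vel=.012,contact_N=2.5),toP(ctrl.current_tool_pos()),ctrl.current_contact_force())
ctrl.move_l(toW(-.07,.0005,.0785),vel=.05)
ctrl.move_l(toW(-.09,.0005,.14),vel=.15)
show('w5.png')
E
```

```text
True [[-0.03651986  0.00049284]] [ 0.77553949  0.57421754 -0.61867419]
px [381.  89.] ctr [ -0.5 -66.2] size 41.4 28.9 ang -0.8 u -22.1 21.0 v -81.3 -51.2
px [178.  89.] ctr [-0.4 66.8] size 29.3 41.5 ang -179.1 u -22.2 21.2 v 51.5 82.0
px [332.  88.] ctr [  0.1 -34.2] size 40.2 29.0 ang -0.1 u -20.3 20.4 v -49.6 -19.4
px [225.  88.] ctr [-0.1 35.6] size 28.8 40.1 ang -179.8 u -20.5 20.3 v 20.8 50.8
px [280.  87.] ctr [ 0.7 -0.2] size 39.7 28.1 ang -0.9 u -19.2 20.5 v -14.8 14.4
20.8 [[-0.0901  0.0005]]
```

View pics/w5.png

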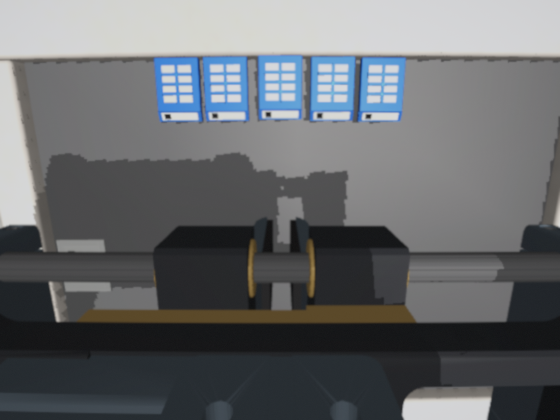

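The block is in the slot at pixel (280,87), against the rim. It sits about 1 px further than its neighbours, so I'll zoom in to check that it lies flat.

```bash
python3 - <<'E'
from h import *
im=cv2.imread('pics/w5.png')[40:130,145:415]; a1=cv2.resize(im,None,fx=2.9,fy=2.9,interpolation=cv2.INTER_CUBIC)
s,c,T=snap('side'); b=cv2.resize(s[120:210,310:400],None,fx=3.3,fy=3.3,interpolation=cv2.INTER_CUBIC)
o=np.zeros((600,800,3),np.uint8);o[:a1.shape[0],:a1.shape[1]]=a1;o[270:270+b.shape[0],:b.shape[1]]=b
cv2.imwrite('pics/z.png',o)
E
```

```text
(no output)
```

View pics/z.png

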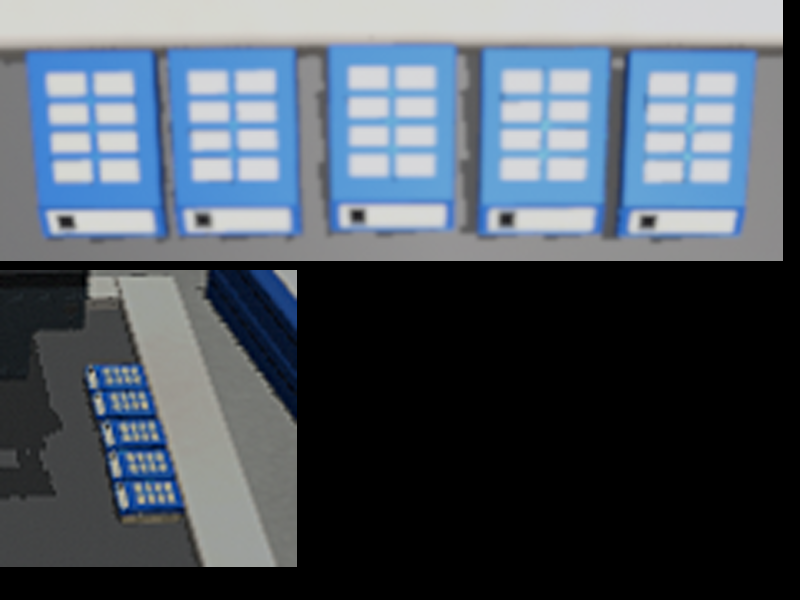

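The block lies flat and touches the rim. It is the same apparent size as its neighbours, which just sit about 1 mm short of the rim. Handing in now.

```bash
python3 - <<'E'
from h import *
ctrl.move_l(toW(-.12,0,.22),vel=.15)
print(ctrl.current_t(),ctrl.sign_off())
E
```

```text
the job is handed in; nothing more can be done
21.5667 None
```

I pushed the stray blue block into the gap until it rested square against the far rim, and handed the job in at 21.6 s; in the camera views nothing else appeared to have moved.

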